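# Clamp a laminated blank in a slanted press

## Task

Clamp the laminated wooden blank in the slanted press: first bring the middle clamp knob fully home, clockwise against its end stop, then the two outer knobs as well, in either order. Leave the jar, the mallet and the knife where they lie.

Things in the scene. Friction and masses are not known exactly. Their poses are not given: they have to be found in the camera images.
- press: fixed press, base 200 (x) by 440 (y) mm, origin under its centre. Aluminium bed sloping 35 degrees, low at -x (robot side), normal (-0.57, 0, 0.82); on it a wooden blank under three steel bridges at y = 120, 0, -120 mm (left, middle, right), each with one knob, grip point at (-59, y, 184) mm. A round carrying bar, 16 mm thick, runs along y at x = 1, z = 252 mm, legs at y = +-205
- knob_left_grip (a point): grip point of the left (+y) clamp knob, on its axis. Grip: black bar 75 mm long, 14 thick, 36 tall; the point is 24 mm above its underside, 12 below its top. Under the bar: steel collar 32 mm across, 12 high, then the bridge. Axes turn with the knob: x along the bar, z outward along the knob axis (35 degrees from vertical, leaning to the press's -x side)
- knob_middle_grip (a point): grip point of the middle clamp knob, on its axis. Grip: black bar 75 mm long, 14 thick, 36 tall; the point is 24 mm above its underside, 12 below its top. Under the bar: steel collar 32 mm across, 12 high, then the bridge. Axes turn with the knob: x along the bar, z outward along the knob axis (35 degrees from vertical, leaning to the press's -x side)
- knob_right_grip (a point): grip point of the right (-y) clamp knob, on its axis. Grip: black bar 75 mm long, 14 thick, 36 tall; the point is 24 mm above its underside, 12 below its top. Under the bar: steel collar 32 mm across, 12 high, then the bridge. Axes turn with the knob: x along the bar, z outward along the knob axis (35 degrees from vertical, leaning to the press's -x side)
- knob_left (a joint): turn of the left knob, rad: grows clockwise seen from outside, up to a hard end stop somewhere between 2.0 and 2.8 that is not marked and differs from knob to knob: feel for it. Turns on the spot, stiff (about 0.1 N m), stays where it is left
- knob_middle (a joint): turn of the middle knob, rad: grows clockwise seen from outside, up to a hard end stop somewhere between 2.0 and 2.8 that is not marked and differs from knob to knob: feel for it. Turns on the spot, stiff (about 0.1 N m), stays where it is left
- knob_right (a joint): turn of the right knob, rad: grows clockwise seen from outside, up to a hard end stop somewhere between 2.0 and 2.8 that is not marked and differs from knob to knob: feel for it. Turns on the spot, stiff (about 0.1 N m), stays where it is left
- jar: bystander: amber glass jar with a steel lid, 68 mm across, 85 mm tall, standing beside one end of the press; origin at the centre of its underside
- mallet: bystander: wooden mallet lying beside the other end of the press, head 55 x 110 x 55 mm centred at x = +60 mm, handle 24 mm thick reaching to x = -105 mm; origin on the bench
- knife: bystander: marking knife lying flat in front of the press, 170 mm long along its x, 22 mm wide, 14 mm thick; origin on the bench under its middle

How it is judged:
On the way, in this order (a step that is already met when the one before it is completed fails the run):
1. the middle knob is turned home (within 0.12 rad of its end stop) while both outer knobs are still at least 0.3 rad short of theirs (value of joint knob_middle above 2.48 rad and value of joint knob_left below 1.9 rad and value of joint knob_right below 2.1 rad), for 0.2 s.
2. both outer knobs are home too (within 0.12 rad of their end stops), the middle one still home (value of joint knob_left above 2.08 rad and value of joint knob_middle above 2.48 rad and value of joint knob_right above 2.28 rad), for 0.2 s.
At the end, for the whole second after the job is handed in: all three knobs stand within 0.12 rad (7 degrees) of their end stops, and the jar, the mallet and the knife are within 30 mm of where they started (all of step 2 and distance of each of jar, mallet, knife from where it was at the start of the episode below 0.03 m); the robot touches nothing.
It fails at once if the jar is moved by more than 30 mm (distance of jar from where it was at the start of the episode above 0.03 m).
It fails at once if the mallet is moved by more than 30 mm (distance of mallet from where it was at the start of the episode above 0.03 m).
It fails at once if the knife is moved by more than 30 mm (distance of knife from where it was at the start of the episode above 0.03 m).
It also fails if it takes over 64 s, if anything falls off the work surface, if the arm or the gripper's body presses on something with over 40 N, if the wrist force passes 120 N, or if a joint passes its speed limit or range.

## Robot

A 6-joint arm with a two-finger parallel gripper is mounted at the origin on the work surface. World frame = base frame: x ahead of the robot, y to its left, z up, the work surface at z = 0. Lengths are in m, angles in rad, forces in N, time in s.
With the tool pointing down it reaches from about 0.375 to 0.9 m from the base axis. Payload 3.1 kg.
Tool frame: the origin (TCP) lies on the centre line of the jaws, within the pads' length; the fingertips stand 19 mm ahead of it and the grasp point (between the pads) is the TCP; z points along the fingers, y is the line along which they close (so a half turn about z gives the same grasp; the last joint's range is limited). The gripper opens to 85 mm and grips with 20 to 120 N. Pads are 22 mm wide; open, the fingers measure 114 mm over their backs; the gripper's body (76 mm by 85 mm) begins 54 mm behind the grasp point. The pads swing forward as they close: fully open they stand 13 mm farther back than shut.
Start: joints at [1.089, 0.527, 1.433, -0, 1.181, -0.178], TCP at [0.186, 0.597, 0.25] pointing down, gripper open.
Joint ranges: [-3.08, 3.08], [-0.75, 2.2], [0.22, 2.44], [-1.43, 4.57], [0, 2.65], [-2.85, 2.85]. Speed limits (rad/s): [2.79, 2.79, 3.14, 3.14, 3.14, 3.14].

## Interface

Orientations are given as a unit quaternion [x, y, z, w].
In Python, from station import manip, cams, sign_off gives the robot as it stands.
- The arm moves only by the tool carry_out, never from a script. Its argument "targets" is a list that holds one entry, the list of rows, each a list of 7 numbers: the shift along the tool's x, y, z in cm, then the turn, a rotation vector about the tool's x, y, z in degrees, then the finger opening in cm, from 0 to 8.54. A call has 1 to 12 rows; each row is the pose to reach, as a shift and turn from the pose commanded when the call began, along the tool's axes at that moment; what a row does not reach only later rows make up. A row lasts 1/12 s, in which the tool goes at most 41.7 mm and 7.16 degrees, less where a joint would pass 70% of its speed; a pose out of reach is approached as far as the arm can. A call with a gripper value outside its range is refused whole. The fingers move at their own pace and stop on an object; "force" is the grip in N (left out, the last holds). Time passes only in rows, so rows that repeat a pose let the fingers close. It gives the time, the measured TCP pose, the force, the opening and the grip force at its end, in the units of the state.
- manip.sense(): the state, without advancing time (a new reading comes with each control period).
- cams.snapshot(name): name is "side" or "top"; returns the picture (400x640x3 uint8, red, green, blue); there is no depth.
- cams.camera_info(name): a dict with "K" (3x3 intrinsics, pixels), "T" (4x4, takes a point from camera to world coordinates). Camera axes: x right, y down, z forward; pixel columns grow to the right and rows downward; lengths in m; the calibration is good to about 2 mm. A picture is of the moment at which its call begins. camera_info takes no time and is no camera call.
- sign_off(): hands the job in; it is judged then, once.
The state is a dict: "t": time; "q": joint angles; "qd": joint speeds; "tau": joint torques, N m; "tcp_pos": TCP position; "tool_rot": TCP orientation; "force": force on the tool from outside, world axes, zero at the start; "ft_torque": the same for the moment, N m; "finger_gap": opening from 0.0 (shut) to 1.0 (fully open); "gripper_force": force on a finger pad.
Only numpy, scipy, OpenCV 4.12 (cv2) and the standard library are available. Lean on these libraries where they do the work, as an engineer would, in place of code of your own. Each camera call takes 0.05 s, during which the arm holds its last target. There are 200 camera calls.

## Working session

There is one attempt and no reset: what is moved stays moved. The work goes in short steps, Python scripts to look and compute and a tool call to move; the robot and the scene stay as the last step left them, time stands still between calls to the robot, and variables do not carry over. Pictures are saved under pics/ and viewed, at most 10 in all, crops included, and the job is handed in when it is done.

Besides the shell and the picture viewer there is one more tool, called after "Emit:" as name([rows], argument=value, ...), one row to a line, values as JSON. carry_out: Moves the arm, as the interface text tells. Its arguments: {"type":"object","properties":{"targets":{"type":"array"},"force":{"type":"number"}},"required":["targets"]}

```bash
mkdir -p pics; ls; python3 - <<'E'
from station import manip,cams
import cv2
for n in("side","top"):
    cv2.imwrite(f"pics/{n}0.png",cams.snapshot(n)[:,:,::-1])
    i=cams.camera_info(n);print(n,i["K"],i["T"])
s=manip.sense();print(s)
E
```

```text
pics
side [[377.02466859   0.         317.12626447]
 [  0.         377.02466859 198.46911311]
 [  0.           0.           1.        ]] [[ 0.94833257 -0.17676584  0.26347517  0.25480771]
 [-0.31714494 -0.50407753  0.80332119 -0.83279156]
 [-0.00918783 -0.84537547 -0.53409353  0.6812428 ]
 [ 0.          0.          0.          1.        ]]
top [[422.89280231   0.         328.45757451]
 [  0.         422.89280231 197.28244823]
 [  0.           0.           1.        ]] [[-0.02753474 -0.98228004  0.18538545  0.33106569]
 [-0.99961454  0.02771546 -0.00161706  0.00250219]
 [-0.00354964 -0.18535852 -0.98266455  1.16769462]
 [ 0.          0.          0.          1.        ]]
{'t': 0.1, 'q': array([ 1.08949962e+00,  5.28363402e-01,  1.43376337e+00,  2.49754059e-05,
        1.18142599e+00, -1.78506819e-01]), 'qd': array([ 0.00103186, -0.00215544, -0.00357918, -0.00068935,  0.00059991,
       -0.0003023 ]), 'tau': array([-2.23953784e-04, -4.43305242e+01, -1.78584927e+01, -2.89252057e-04,
        3.84910440e-03,  2.20719613e-05]), 'tcp_pos': array([0.1860498 , 0.5960312 , 0.24944091]), 'tool_rot': array([ 1.50821891e-01,  9.88560467e-01, -9.23464417e-04, -3.28414743e-04]), 'force': array([ 1.05990823, -0.45043205,  0.14041116]), 'ft_torque': array([ 0.01793217, -0.0393882 , -0.01766966]), 'gripper_force': 0.0, 'finger_gap': 0.998904377821855}
```

View pics/side0.png

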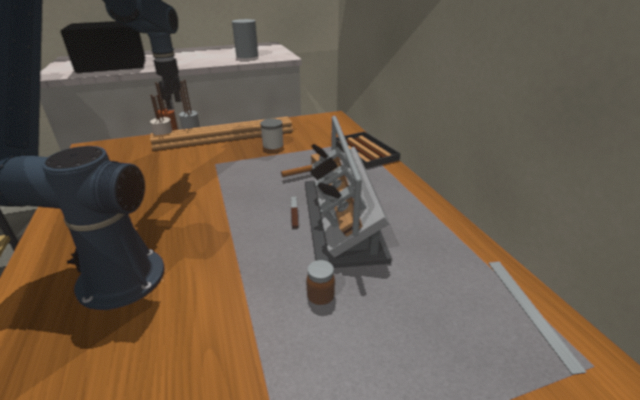

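View pics/top0.png

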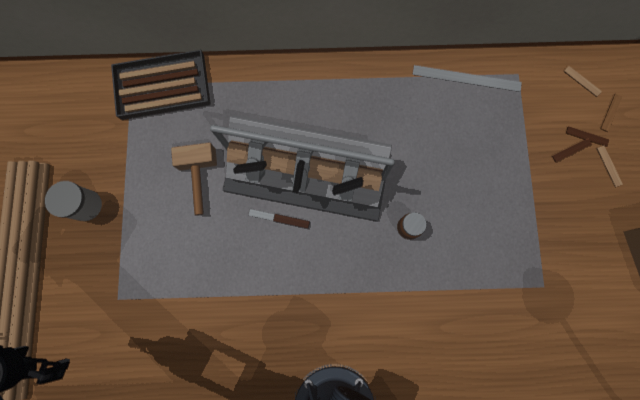

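The side view shows the press with its low side toward the robot (knobs around (320,155)–(330,190)) and the jar at (320,283). The top view shows knob bars near (250,168), (299,177) and (348,186), the carrying bar from (215,130) to (392,162), the knife at (280,219), the jar at (413,226) and the mallet at (193,170).

```bash
cat > h.py <<'E'
import numpy as np,cv2
from station import manip,cams
from scipy.spatial.transform import Rotation as R
I={n:cams.camera_info(n) for n in("side","top")}
def ray(n,u,v):
    K,T=I[n]["K"],np.array(I[n]["T"]);d=T[:3,:3]@np.linalg.solve(K,[u,v,1]);return T[:3,3],d
def onz(n,u,v,z):
    o,d=ray(n,u,v);return o+d*(z-o[2])/d[2]
def proj(n,p):
    K,T=I[n]["K"],np.array(I[n]["T"]);c=K@(T[:3,:3].T@(np.array(p)-T[:3,3]));return c[:2]/c[2]
E
python3 - <<'E'
from h import *
im=cv2.imread("pics/top0.png");g=im.max(2)
m=np.zeros_like(g);m[140:205,225:385]=(g[140:205,225:385]<28)*255
cs,_=cv2.findContours(m,0,1)
for c in cs:
    if cv2.contourArea(c)>40:
        (u,v),wh,a=cv2.minAreaRect(c);print((u,v),wh,a,cv2.contourArea(c),onz("top",u,v,.185))
cv2.imwrite("pics/crop.png",cv2.resize(im[105:235,190:400],None,fx=3.8,fy=3.8,interpolation=2))
s=cv2.imread("pics/side0.png");cv2.imwrite("pics/crops.png",cv2.resize(s[110:280,270:410],None,fx=3.5,fy=3.5,interpolation=2))
E
```

```text
(347.5000305175781, 185.49998474121094) (7.589465141296387, 30.35786247253418) 71.56504821777344 173.0 [ 0.54366838 -0.04514285  0.185     ]
(250.0, 165.0) (6.0, 30.0) 90.0 55.5 [0.60061414 0.18700981 0.185     ]
(298.3399963378906, 176.37998962402344) (5.277120590209961, 31.573284149169922) 10.30484676361084 125.0 [0.56925279 0.07136763 0.185     ]
```

View pics/crop.png

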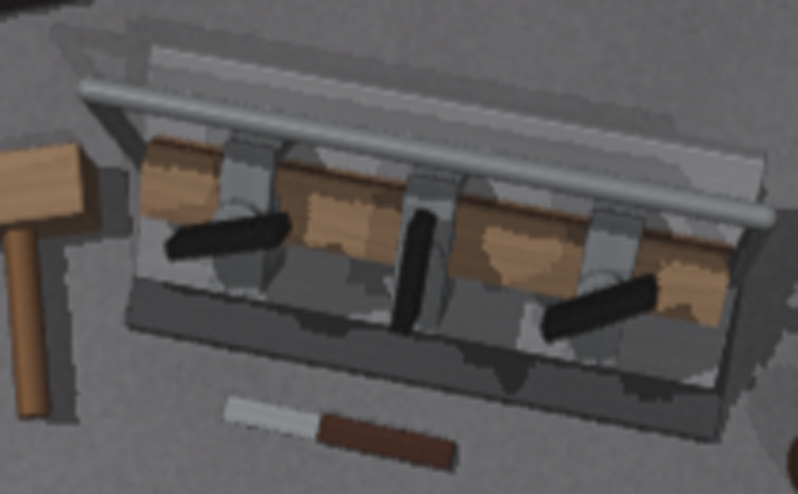

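View pics/crops.png

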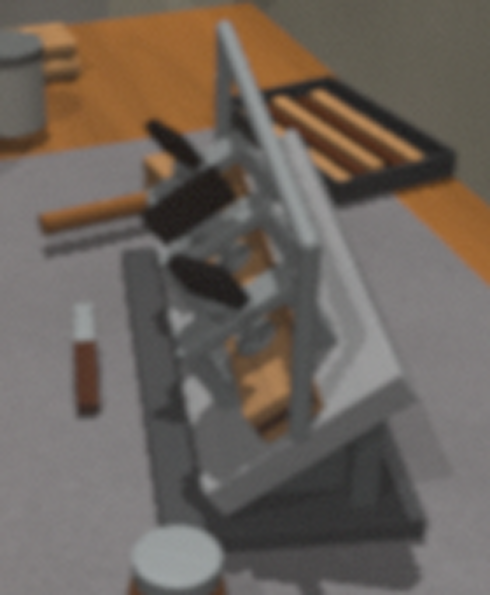

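The top crop shows the left bar spanning (168,250)–(290,222), the middle (427,210)–(403,330), the right (543,332)–(656,285), and the carrying bar (85,88)–(775,215). The side crop shows bar centres near (175,145), (190,205) and (208,280).

```bash
cat >> h.py <<'E'
def fc(u,v):return u/3.8+190-.37,v/3.8+105-.37
def fs(u,v):return u/3.5+270-.36,v/3.5+110-.36
def tri(a,b):
    o1,d1=ray("top",*a);o2,d2=ray("side",*b)
    t=np.linalg.lstsq(np.c_[d1,-d2],o2-o1,rcond=None)[0];p,q=o1+t[0]*d1,o2+t[1]*d2
    return (p+q)/2,np.linalg.norm(p-q)
E
python3 - <<'E'
from h import *
a=onz("top",*fc(85,88),.252);b=onz("top",*fc(775,215),.252)
print("bar",a,b,np.linalg.norm(a-b))
y=(a-b)[:2]/np.linalg.norm((a-b)[:2]);yaw=np.arctan2(-y[0],y[1]);print("yaw",np.degrees(yaw))
X=np.array([y[1],-y[0]]);o=(a+b)[:2]/2-.001*X
print("press origin",o)
Rp=R.from_euler('z',yaw).as_matrix()
G={}
for n,yy in(("L",.12),("M",0),("R",-.12)):
    g=Rp@[-.059,yy,.184]+np.r_[o,0];G[n]=g;print(n,g,proj("top",g),proj("side",g))
print("front corners z=.03",onz("top",*fc(128,325),.03),onz("top",*fc(718,438),.03))
for n,t,s in(("L",(229,236),(175,145)),("M",(415,270),(190,205)),("R",(600,308),(208,280))):print(n,fc(*t),fs(*s),tri(fc(*t),fs(*s)))
# bar angle in plane of top face
nrm=Rp@[-.5736,0,.8192];xs=Rp@[.8192,0,.5736];ys=Rp@[0,1,0]
for n,p,q in(("L",(168,250),(290,222)),("M",(415+12,210),(403,330)),("R",(543,332),(656,285))):
    P=[]
    for c in(p,q):
        O,d=ray("top",*fc(*c));P.append(O+d*(nrm@(G[n]-O))/(nrm@d))
    d=P[1]-P[0];print(n,"len",np.linalg.norm(d),"ang from upslope toward +y deg",np.degrees(np.arctan2(d@ys,d@xs)),"mid off",((P[0]+P[1])/2-G[n]))
E
```

```text
bar [0.67221546 0.26155907 0.252     ] [ 0.58184122 -0.14696641  0.252     ] 0.418402401954275
yaw -12.47410545127726
press origin [0.62605195 0.05751233]
L [0.59436452 0.18742348 0.184     ] [249.88725829 167.63370887] [318.09733881 149.05957429]
M [0.56844472 0.07025623 0.184     ] [298.84059166 176.79410494] [322.60571147 166.76280564]
R [ 0.54252491 -0.04691102  0.184     ] [348.24317066 186.03856613] [328.04989638 188.14073337]
front corners z=.03 [0.57377761 0.28900011 0.03      ] [ 0.47955414 -0.1333871   0.03      ]
L (249.89315789473685, 166.73526315789474) (319.64, 151.06857142857143) (array([0.599384  , 0.18892519, 0.17554973]), np.float64(0.0010140084580237832))
M (298.8405263157895, 175.68263157894737) (323.92571428571426, 168.21142857142854) (array([0.57253699, 0.07059497, 0.17846756]), np.float64(2.5474186455640333e-05))
R (347.52473684210526, 185.68263157894737) (329.06857142857143, 189.64) (array([ 0.54526552, -0.04564472,  0.17807418]), np.float64(0.0010955438091816694))
L len 0.08360826733846193 ang from upslope toward +y deg -65.93917829317449 mid off [1.82536882e-03 9.30757211e-05 1.23386630e-03]
M len 0.083246453956054 ang from upslope toward +y deg 176.62731764154728 mid off [1.77232821e-03 1.63492688e-05 1.20920841e-03]
R len 0.0784613875298463 ang from upslope toward +y deg -54.66671395308524 mid off [ 4.63440450e-04  2.37901172e-03 -4.29655822e-05]
```

```bash
cat >> h.py <<'E'
yaw=np.radians(-12.5);Rp=R.from_euler('z',yaw).as_matrix();O=np.array([.627,.0577,0])
nrm=Rp@[-.5736,0,.8192];xs=Rp@[.8192,0,.5736];ys=Rp@[0,1,0]
G={n:Rp@[-.059,y,.184]+O for n,y in(("L",.12),("M",0),("R",-.12))}
def tool(ang): # tool y at ang (deg, ccw seen from outside, from upslope)
    a=np.radians(ang);y=np.cos(a)*xs+np.sin(a)*ys;z=-nrm
    return R.from_matrix(np.c_[np.cross(y,z),y,z])
def go(n,ang,out,side=0):
    s=manip.sense();Rt=R.from_quat(s["tool_rot"]);p=G[n]+out*nrm
    print("shift cm",np.round(Rt.inv().apply(p-s["tcp_pos"])*100,2),"rot deg",np.round((Rt.inv()*tool(ang)).as_rotvec(degrees=True),1),"q",np.round(s["q"],2))
E
python3 -c "
from h import *
go('M',86.6,.13)"
```

```text
shift cm [-44.83 -39.37  -4.05] rot deg [ -2.6 -34.9  -1.4] q [ 1.09  0.53  1.43  0.    1.18 -0.18]
```

Emit:
carry_out([
  [[-10,-9,-4,0,0,0,8.5],[-20,-18,-4,0,0,0,8.5],[-20,-18,-4,0,0,0,8.5],[-20,-18,-4,0,0,0,8.5],[-30,-27,-4,0,-7,0,8.5],[-34,-30,-4,-1,-14,0,8.5],[-38,-33,-4,-1,-21,0,8.5],[-42,-36,-4,-2,-28,-1,8.5],[-44.8,-39.4,-4,-2.6,-34.9,-1.4,8.5],[-44.8,-39.4,-4,-2.6,-34.9,-1.4,8.5],[-44.8,-39.4,-4,-2.6,-34.9,-1.4,8.5],[-44.8,-39.4,-4,-2.6,-34.9,-1.4,8.5]],
], force=60)

```text
t: 1.1
tcp_pos: [0.4403, 0.1776, 0.2874]
tool_rot: [0.131, 0.945, -0.023, 0.299]
force: [1.2, -0.2, -0.7]
finger_gap: 0.995
gripper_force: 0.0
```

```bash
python3 -c "
from h import *
go('M',86.6,.13);go('M',86.6,.0)"
```

```text
shift cm [-6.73 -7.3   4.  ] rot deg [ 0.1 -0.   0.1] q [ 0.32  0.18  2.08 -0.74  0.45 -0.37]
shift cm [-6.74 -7.32 17.01] rot deg [ 0.1 -0.   0.1] q [ 0.32  0.18  2.08 -0.74  0.45 -0.37]
```

Emit:
carry_out([
  [[-3.4,-3.7,2,0,0,0,8.5],[-6.7,-7.3,4,0,0,0,8.5],[-6.7,-7.3,4,0,0,0,8.5],[-6.7,-7.3,4,0,0,0,8.5],[-6.7,-7.3,4,0,0,0,8.5],[-6.7,-7.3,4,0,0,0,8.5]],
])

```text
t: 1.6
tcp_pos: [0.4958, 0.0876, 0.2902]
tool_rot: [0.132, 0.945, -0.023, 0.299]
force: [-0.3, 0.0, 0.4]
finger_gap: 0.994
gripper_force: 0.0
```

```bash
python3 -c "
from h import *
go('M',86.6,.13);go('M',86.6,.0)
im=cams.snapshot('top')[:,:,::-1];s=cams.snapshot('side')[:,:,::-1]
cv2.imwrite('pics/a.png',np.hstack([cv2.resize(im[95:225,200:400],(600,390),interpolation=2)[:,:400],cv2.resize(s[80:280,250:400],(400,533),interpolation=2)[:390]]))"
```

```text
shift cm [-0.1  -0.08  0.04] rot deg [ 0.  -0.1 -0. ] q [ 0.03  0.19  2.06 -0.45  0.33 -0.88]
shift cm [-0.12 -0.09 13.04] rot deg [ 0.  -0.1 -0. ] q [ 0.03  0.19  2.06 -0.45  0.33 -0.88]
```

View pics/a.png

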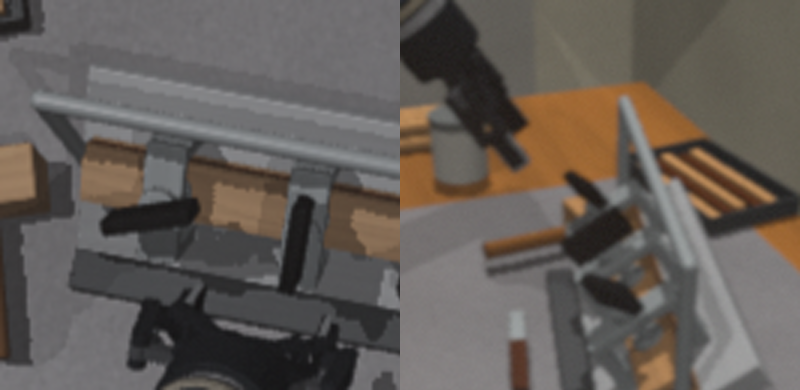

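The picture shows the open fingers either side of the middle knob's axis and the tool aimed down it in the side view (tip at (515,160), knob at (600,230)). The approach is clear.

Emit:
carry_out([
  [[0,0,4,0,0,0,8.5],[-0.1,-0.1,8,0,0,0,8.5],[-0.1,-0.1,11,0,0,0,8.5],[-0.1,-0.1,12.9,0,0,0,8.5],[-0.1,-0.1,12.9,0,0,0,8.5],[-0.1,-0.1,12.9,0,0,0,1],[-0.1,-0.1,12.9,0,0,0,1],[-0.1,-0.1,12.9,0,0,0,1],[-0.1,-0.1,12.9,0,0,0,1],[-0.1,-0.1,12.9,0,0,0,1],[-0.1,-0.1,12.9,0,0,0,1],[-0.1,-0.1,12.9,0,0,0,1]],
], force=60)

```text
t: 2.7
tcp_pos: [0.5692, 0.0709, 0.1868]
tool_rot: [0.132, 0.944, -0.023, 0.301]
force: [-3.8, 1.6, 5.7]
finger_gap: 0.154
gripper_force: 59.2
```

```bash
cat >> h.py <<'E'
def st(n):
    s=manip.sense();Rt=R.from_quat(s["tool_rot"]);Y=Rt.as_matrix()[:,1]
    print("t",round(s["t"],2),"ang",round(np.degrees(np.arctan2(Y@ys,Y@xs)),1),"tilt",round(np.degrees(np.arccos(min(1,-Rt.as_matrix()[:,2]@nrm))),1),"off mm",np.round(np.c_[xs,ys,nrm].T@(s["tcp_pos"]-G[n])*1e3,1),"Ftool",np.round(Rt.inv().apply(s["force"]),1),"Mtool",np.round(Rt.inv().apply(s["ft_torque"]),2),"gap",round(s["finger_gap"]*85.4,1),"gf",round(s["gripper_force"],1),"q",np.round(s["q"],2))
E
python3 -c "
from h import *
st('M')"
```

```text
t 2.7 ang 86.6 tilt 0.0 off mm [1.4 0.3 2.4] Ftool [ 0.1  0.7 -7. ] Mtool [ 0.17  0.31 -0.04] gap 13.2 gf 59.2 q [-0.01  0.48  2.03 -1.27  0.12 -0.07]
```

Emit:
carry_out([
  [[0,0,0,0,0,7,1],[0,0,0,0,0,14,1],[0,0,0,0,0,21,1],[0,0,0,0,0,28,1],[0,0,0,0,0,35,1],[0,0,0,0,0,42,1],[0,0,0,0,0,49,1],[0,0,0,0,0,56,1],[0,0,0,0,0,63,1],[0,0,0,0,0,70,1],[0,0,0,0,0,77,1],[0,0,0,0,0,80,1]],
])

```text
t: 3.7
tcp_pos: [0.5679, 0.0697, 0.186]
tool_rot: [0.71, 0.637, 0.174, 0.245]
force: [-6.2, -0.8, 4.7]
finger_gap: 0.155
gripper_force: 59.5
```

```bash
python3 -c "
from h import *
st('M')"
```

```text
t 3.7 ang 6.3 tilt 0.0 off mm [ 0.1 -1.1  2.4] Ftool [-1.9 -2.3 -7.2] Mtool [ 0.4  -0.53 -0.1 ] gap 13.3 gf 59.5 q [-0.02  0.48  2.03 -1.27  0.12  1.33]
```

Emit:
carry_out([
  [[0,0,0,0,0,7,1],[0,0,0,0,0,14,1],[0,0,0,0,0,21,1],[0,0,0,0,0,28,1],[0,0,0,0,0,35,1],[0,0,0,0,0,42,1],[0,0,0,0,0,46,1],[0,0,0,0,0,50,1],[0,0,0,0,0,50,1]],
])

```text
t: 4.45
tcp_pos: [0.5669, 0.0702, 0.1853]
tool_rot: [0.913, 0.278, 0.26, 0.148]
force: [-7.6, 0.9, 3.4]
finger_gap: 0.157
gripper_force: 59.3
```

```bash
python3 -c "
from h import *
st('M')"
```

```text
t 4.45 ang -43.6 tilt 0.0 off mm [-1.2 -0.8  2.4] Ftool [-3.5 -2.6 -7.1] Mtool [ 0.2  -0.72  0.09] gap 13.4 gf 59.3 q [-0.02  0.48  2.03 -1.27  0.12  2.2 ]
```

Emit:
carry_out([
  [[0,0,0,0,0,5,1],[0,0,0,0,0,9,1],[0,0,0,0,0,12,1],[0,0,0,0,0,15,1],[0,0,0,0,0,18,1],[0,0,0,0,0,18,1]],
])

```text
t: 4.95
tcp_pos: [0.5668, 0.0706, 0.1852]
tool_rot: [0.944, 0.136, 0.28, 0.106]
force: [-7.1, 1.4, 4.8]
finger_gap: 0.153
gripper_force: 65.1
```

```bash
python3 -c "
from h import *
st('M')"
```

```text
t 4.95 ang -61.2 tilt 0.0 off mm [-1.4 -0.4  2.5] Ftool [-2.9 -1.4 -8.1] Mtool [ 0.12 -0.87 -0.89] gap 13.1 gf 65.1 q [-0.01  0.48  2.03 -1.28  0.12  2.51]
```

Emit:
carry_out([
  [[0,0,0,0,0,2,1],[0,0,0,0,0,3,1],[0,0,0,0,0,3,1],[0,0,0,0,0,3,1]],
])

```text
t: 5.28
tcp_pos: [0.5667, 0.0707, 0.1852]
tool_rot: [0.947, 0.115, 0.282, 0.1]
force: [-7.4, 0.4, 3.9]
finger_gap: 0.151
gripper_force: 88.6
```

```bash
python3 -c "
from h import *
st('M')"
```

```text
t 5.28 ang -63.6 tilt 0.0 off mm [-1.5 -0.4  2.5] Ftool [-3.9 -0.6 -7.4] Mtool [ 0.01 -0.83 -2.03] gap 12.9 gf 88.6 q [-0.01  0.48  2.03 -1.28  0.12  2.56]
```

The torque climbs to 2 N m, so the middle knob is at its stop. I'll ease off, release and back away.

Emit:
carry_out([
  [[0,0,0,0,0,-2,1],[0,0,0,0,0,-2,8.5],[0,0,0,0,0,-2,8.5],[0,0,0,0,0,-2,8.5],[0,0,0,0,0,-2,8.5],[0,0,0,0,0,-2,8.5],[0,0,0,0,0,-2,8.5],[0,0,-4,0,0,-2,8.5],[0,0,-8,0,0,-2,8.5],[0,0,-11,0,0,-2,8.5],[0,0,-11,0,0,-2,8.5],[0,0,-11,0,0,-2,8.5]],
])

```text
t: 6.28
tcp_pos: [0.5065, 0.0848, 0.2782]
tool_rot: [0.945, 0.125, 0.284, 0.102]
force: [0.3, 0.1, -0.3]
finger_gap: 0.994
gripper_force: 0.0
```

```bash
python3 -c "
from h import *
st('M');go('L',24.1,.11);go('R',35.3,.11)
im=cams.snapshot('top')[:,:,::-1]
cv2.imwrite('pics/b.png',cv2.resize(im[105:235,190:400],None,fx=3.8,fy=3.8,interpolation=2))"
```

```text
t 6.28 ang -62.5 tilt 0.0 off mm [  1.2   0.3 114.1] Ftool [ 0.1 -0.1  0.4] Mtool [ 0.1  -0.22 -0.05] gap 84.9 gf 0.0 q [ 0.02  0.22  2.06 -0.48  0.29  1.75]
shift cm [  5.42 -10.67   0.45] rot deg [  0.   -0.2 -86.6] q [ 0.02  0.22  2.06 -0.48  0.29  1.75]
shift cm [-5.66 10.62  0.38] rot deg [  0.1  -0.2 -97.8] q [ 0.02  0.22  2.06 -0.48  0.29  1.75]
```

View pics/b.png

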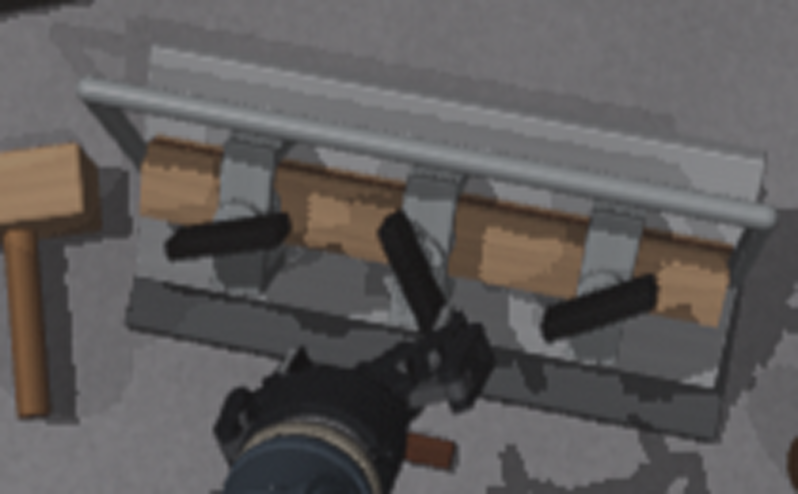

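Middle bar now runs (395,215)–(435,325); the outer bars at (229,236) and (600,308) haven't moved. I'll go to the right knob next.

Emit:
carry_out([
  [[-0.5,1,-2,0,0,-7,8.5],[-1,2,-2,0,0,-14,8.5],[-1.5,3,-2,0,0,-21,8.5],[-2,4,-2,0,0,-28,8.5],[-2.5,5,-2,0,0,-35,8.5],[-3,6,-2,0,0,-42,8.5],[-3.5,7,-2,0,0,-49,8.5],[-4,8,-2,0,0,-56,8.5],[-4.5,9,-2,0,0,-63,8.5],[-5,10,-2,0,0,-70,8.5],[-5.7,10.6,-2,0,0,-77,8.5],[-5.7,10.6,-2,0,0,-84,8.5]],
])

```text
t: 7.33
tcp_pos: [0.4694, -0.0321, 0.2905]
tool_rot: [0.73, 0.614, 0.182, 0.238]
force: [-0.3, -0.4, 0.2]
finger_gap: 0.996
gripper_force: 0.0
```

```bash
python3 -c "
from h import *
st('R');go('R',35.3,.11)"
```

```text
t 7.33 ang 2.6 tilt 0.0 off mm [ -0.7  -1.7 130.5] Ftool [-0.4 -0.1 -0.3] Mtool [0.26 0.   0.03] gap 85.1 gf 0.0 q [-0.35  0.12  2.16  0.29  0.28 -0.43]
shift cm [0.17 0.08 2.05] rot deg [ -0.1  -0.  -32.7] q [-0.35  0.12  2.16  0.29  0.28 -0.43]
```

Emit:
carry_out([
  [[0,0,0,0,0,-7,8.5],[0,0,0,0,0,-14,8.5],[0,0,0,0,0,-21,8.5],[0,0,0,0,0,-28,8.5],[0.2,0.1,2,0,0,-32.7,8.5],[0.2,0.1,2,0,0,-32.7,8.5],[0.2,0.1,2,0,0,-32.7,8.5],[0.2,0.1,2,0,0,-32.7,8.5],[0.2,0.1,2,0,0,-32.7,8.5]],
])

```text
t: 8.08
tcp_pos: [0.4816, -0.0313, 0.2755]
tool_rot: [0.53, 0.793, 0.109, 0.279]
force: [-0.3, -0.2, -0.6]
finger_gap: 0.998
gripper_force: 0.0
```

```bash
python3 -c "
from h import *
st('R');go('R',35.3,.002)"
```

```text
t 8.08 ang 35.0 tilt 0.0 off mm [  0.3   1.6 111.4] Ftool [ 0.1 -0.6  0.4] Mtool [ 0.2   0.13 -0.  ] gap 85.3 gf 0.0 q [-0.34  0.17  2.15  0.32  0.22 -1.02]
shift cm [-0.13 -0.11 10.94] rot deg [-0.  -0.1 -0.3] q [-0.34  0.17  2.15  0.32  0.22 -1.02]
```

Emit:
carry_out([
  [[-0.1,-0.1,3,0,0,0,8.5],[-0.1,-0.1,6,0,0,0,8.5],[-0.1,-0.1,8,0,0,0,8.5],[-0.1,-0.1,9,0,0,0,8.5],[-0.1,-0.1,10,0,0,0,8.5],[-0.1,-0.1,10.9,0,0,0,8.5],[-0.1,-0.1,10.9,0,0,0,8.5],[-0.1,-0.1,10.9,0,0,0,8.5],[-0.1,-0.1,10.9,0,0,0,8.5]],
])

```text
t: 8.83
tcp_pos: [0.5414, -0.0447, 0.1909]
tool_rot: [0.529, 0.793, 0.112, 0.281]
force: [-0.5, 0.8, 0.0]
finger_gap: 0.997
gripper_force: 0.0
```

```bash
python3 -c "
from h import *
st('R')"
```

```text
t 8.83 ang 35.0 tilt 0.0 off mm [1.9 1.5 7. ] Ftool [ 0.9  0.  -0.4] Mtool [ 0.16  0.1  -0.02] gap 85.2 gf 0.0 q [-0.32  0.43  2.12  1.95  0.07 -2.65]
```

Emit:
carry_out([
  [[-0.1,-0.1,0.3,0,0,0,8.5],[-0.1,-0.1,0.3,0,0,0,8.5],[-0.1,-0.1,0.3,0,0,0,1],[-0.1,-0.1,0.3,0,0,0,1],[-0.1,-0.1,0.3,0,0,0,1],[-0.1,-0.1,0.3,0,0,0,1],[-0.1,-0.1,0.3,0,0,0,1],[-0.1,-0.1,0.3,0,0,0,1],[-0.1,-0.1,0.3,0,0,0,1]],
])

```text
t: 9.58
tcp_pos: [0.5408, -0.0466, 0.1875]
tool_rot: [0.529, 0.794, 0.11, 0.279]
force: [-4.4, -1.7, 3.5]
finger_gap: 0.154
gripper_force: 59.9
```

```bash
python3 -c "
from h import *
st('R')"
```

```text
t 9.58 ang 35.0 tilt 0.0 off mm [-0.  -0.5  4.4] Ftool [-1.4 -2.5 -5.1] Mtool [ 0.84 -0.07  0.06] gap 13.2 gf 59.9 q [-0.33  0.44  2.12  2.01  0.07 -2.71]
```

Gripped well. Turning.

Emit:
carry_out([
  [[0,0,0,0,0,7,1],[0,0,0,0,0,14,1],[0,0,0,0,0,21,1],[0,0,0,0,0,28,1],[0,0,0,0,0,35,1],[0,0,0,0,0,42,1],[0,0,0,0,0,49,1],[0,0,0,0,0,56,1],[0,0,0,0,0,63,1],[0,0,0,0,0,70,1],[0,0,0,0,0,77,1],[0,0,0,0,0,80,1]],
])

```text
t: 10.58
tcp_pos: [0.5397, -0.0463, 0.1868]
tool_rot: [0.916, 0.266, 0.263, 0.142]
force: [-6.4, -0.4, 0.1]
finger_gap: 0.149
gripper_force: 59.5
```

```bash
python3 -c "
from h import *
st('R')"
```

```text
t 10.58 ang -45.2 tilt 0.0 off mm [-1.4 -0.4  4.4] Ftool [-4.8 -2.2 -3.6] Mtool [-0.15 -0.66 -0.1 ] gap 12.7 gf 59.5 q [-0.33  0.44  2.13  2.01  0.07 -1.31]
```

Emit:
carry_out([
  [[0,0,0,0,0,7,1],[0,0,0,0,0,14,1],[0,0,0,0,0,21,1],[0,0,0,0,0,28,1],[0,0,0,0,0,35,1],[0,0,0,0,0,41,1],[0,0,0,0,0,46,1],[0,0,0,0,0,50,1],[0,0,0,0,0,53,1],[0,0,0,0,0,55,1],[0,0,0,0,0,55,1]],
])

```text
t: 11.5
tcp_pos: [0.548, -0.0381, 0.1984]
tool_rot: [0.941, -0.126, 0.313, 0.013]
force: [-21.6, 9.7, 55.8]
finger_gap: 0.19
gripper_force: 555.8
```

```bash
python3 -c "
from h import *
st('R')"
```

```text
t 11.5 ang -93.2 tilt 2.0 off mm [10.4  9.4 10.3] Ftool [ 14.1  -7.1 -58.5] Mtool [  2.35   2.44 -16.38] gap 16.3 gf 555.8 q [-0.32  0.43  2.12  1.96  0.09 -0.41]
```

Torque is far too high: the right knob hit its stop earlier than I expected. Backing off.

Emit:
carry_out([
  [[0,0,0,0,0,-4,1],[0,0,0,0,0,-8,1],[0,0,0,0,0,-8,1]],
])

```text
t: 11.75
tcp_pos: [0.5492, -0.0372, 0.1989]
tool_rot: [0.947, -0.071, 0.313, 0.03]
force: [-19.5, 14.8, 60.1]
finger_gap: 0.19
gripper_force: 443.4
```

```bash
python3 -c "
from h import *
st('R')
im=cams.snapshot('top')[:,:,::-1];s=cams.snapshot('side')[:,:,::-1]
cv2.imwrite('pics/c.png',np.hstack([cv2.resize(im[95:225,200:400],(600,390),interpolation=2)[:,200:],cv2.resize(s[80:280,250:400],(400,533),interpolation=2)[:390]]))"
```

```text
t 11.75 ang -86.6 tilt 2.3 off mm [11.5 10.5 10.1] Ftool [ 18.7 -10.9 -61.2] Mtool [  2.72   2.92 -12.58] gap 16.2 gf 443.4 q [-0.32  0.43  2.12  1.97  0.1  -0.54]
```

View pics/c.png

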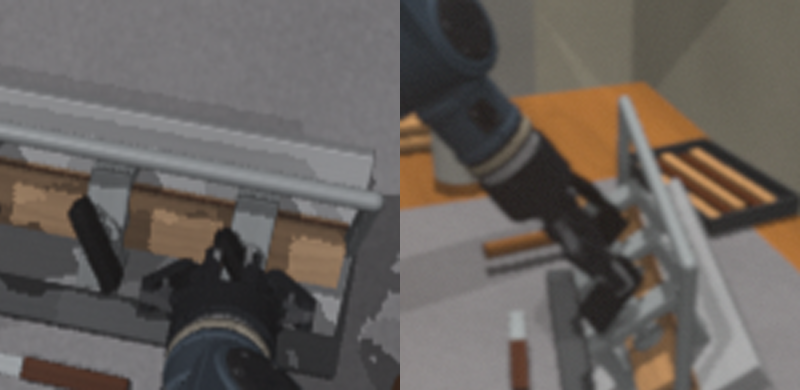

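The top view shows the right bar's upper end at (228,235) between the fingers, and the rest is hidden; the knob looks wound hard against its stop. I'll keep unwinding.

Emit:
carry_out([
  [[0,0,0,0,0,-6,1],[0,0,0,0,0,-12,1],[0,0,0,0,0,-12,1]],
])

```text
t: 12.1
tcp_pos: [0.5477, -0.039, 0.1967]
tool_rot: [0.95, 0.012, 0.307, 0.059]
force: [-10.0, 19.0, 38.1]
finger_gap: 0.188
gripper_force: 297.1
```

```bash
python3 -c "
from h import *
st('R')"
```

```text
t 12.1 ang -76.4 tilt 1.8 off mm [9.3 8.4 9. ] Ftool [ 15.2 -14.1 -38.5] Mtool [ 0.65  0.43 -8.52] gap 16.0 gf 297.1 q [-0.32  0.43  2.12  1.99  0.09 -0.73]
```

Emit:
carry_out([
  [[0,0,0,0,0,-6,1],[0,0,0,0,0,-12,1],[0,0,0,0,0,-15,1],[0,0,0,0,0,-15,1]],
])

```text
t: 12.43
tcp_pos: [0.5464, -0.0405, 0.1932]
tool_rot: [0.944, 0.119, 0.294, 0.094]
force: [-5.5, 13.5, 24.6]
finger_gap: 0.191
gripper_force: 114.7
```

```bash
python3 -c "
from h import *
st('R')"
```

```text
t 12.43 ang -63.4 tilt 1.4 off mm [6.6 6.7 6.6] Ftool [ 12.5  -7.8 -24.5] Mtool [ 1.18  1.62 -2.97] gap 16.3 gf 114.7 q [-0.32  0.44  2.12  2.    0.09 -0.98]
```

Emit:
carry_out([
  [[0,0,0,0,0,-4,1],[0,0,0,0,0,-5,1],[0,0,0,0,0,-5,3],[0,0,0,0,0,-5,8.5],[0,0,0,0,0,-5,8.5],[0,0,0,0,0,-5,8.5],[0,0,0,0,0,-5,8.5],[0,0,-4,0,0,-5,8.5],[0,0,-8,0,0,-5,8.5],[0,0,-11,0,0,-5,8.5],[0,0,-11,0,0,-5,8.5],[0,0,-11,0,0,-5,8.5]],
])

```text
t: 13.43
tcp_pos: [0.5235, -0.0345, 0.2244]
tool_rot: [0.94, 0.15, 0.29, 0.097]
force: [-0.8, 0.9, -0.6]
finger_gap: 0.994
gripper_force: 0.0
```

```bash
python3 -c "
from h import *
st('R')
im=cams.snapshot('top')[:,:,::-1]
cv2.imwrite('pics/d.png',cv2.resize(im[105:235,190:400],None,fx=3.8,fy=3.8,interpolation=2))"
```

```text
t 13.43 ang -59.9 tilt 1.7 off mm [ 5.1  7.6 45.8] Ftool [-0.6 -1.2 -0.1] Mtool [ 0.14 -0.27 -0.01] gap 84.8 gf 0.0 q [-0.33  0.34  2.14  1.09  0.11 -0.13]
```

View pics/d.png

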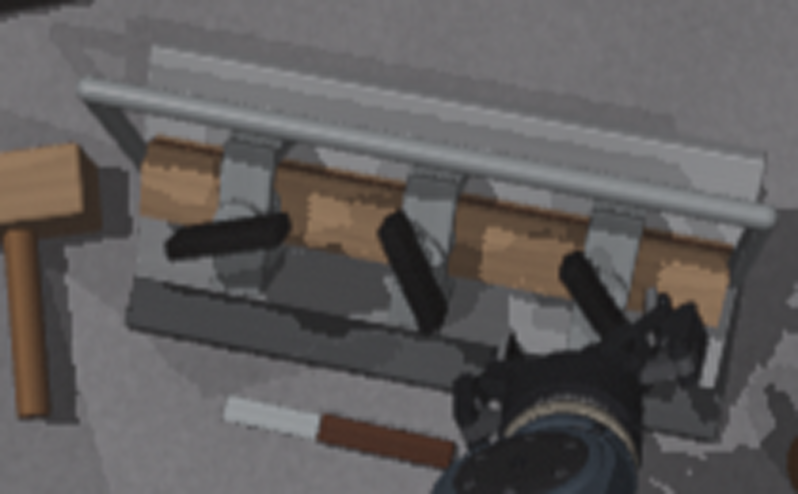

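The right bar now runs from (570,258) to beyond (620,335), leaning like the middle one. I'll step out for a clear view and measure its angle.

Emit:
carry_out([
  [[0,0,-4,0,0,0,8.5],[0,0,-8,0,0,0,8.5],[0,0,-11,0,0,0,8.5],[0,0,-11,0,0,0,8.5],[0,0,-11,0,0,0,8.5]],
])

```text
t: 13.9
tcp_pos: [0.459, -0.0233, 0.3169]
tool_rot: [0.939, 0.151, 0.291, 0.099]
force: [0.0, -0.1, 0.8]
finger_gap: 0.996
gripper_force: 0.0
```

```bash
python3 -c "
from h import *
st('R');go('R',-58,.1)
im=cams.snapshot('top')[:,:,::-1]
g=im.max(2)
for n,b in(('L',(225,145,270,185)),('M',(283,150,315,200)),('R',(330,165,360,205))):
    x0,y0,x1,y1=b;m=np.zeros_like(g);m[y0:y1,x0:x1]=(g[y0:y1,x0:x1]<30)*255
    cs=cv2.findContours(m,0,1)[0];c=max(cs,key=cv2.contourArea).reshape(-1,2)
    m2=np.zeros_like(m);cv2.drawContours(m2,[c],-1,255,-1);v,u=np.nonzero(m2)
    P=[]
    for a,b in zip(u,v):
        o,d=ray('top',a,b);p=o+d*(nrm@(G[n]-o))/(nrm@d);P.append([(p-G[n])@xs,(p-G[n])@ys])
    P=np.array(P);(cx,cy),e,vec=cv2.PCACompute2(P.astype(np.float32),None)[0].ravel(),cv2.PCACompute2(P.astype(np.float32),None)[2],cv2.PCACompute2(P.astype(np.float32),None)[1]
    print(n,len(P),'ctr mm',cx*1e3,cy*1e3,'bar ang',np.degrees(np.arctan2(vec[0,1],vec[0,0]))%180,'sd mm',np.sqrt(e.ravel())*1e3)
cv2.imwrite('pics/e.png',cv2.resize(im[105:235,190:400],None,fx=3.8,fy=3.8,interpolation=2))"
```

```text
t 13.9 ang -59.7 tilt 1.8 off mm [  4.6   4.6 159. ] Ftool [ 0.4  0.3 -0.6] Mtool [ 0.1  -0.22  0.  ] gap 85.1 gf 0.0 q [-0.37  0.04  2.15  0.34  0.36  0.6 ]
shift cm [-0.79  0.27  5.88] rot deg [-1.  -1.6 -1.8] q [-0.37  0.04  2.15  0.34  0.36  0.6 ]
L 83 ctr mm 5.8799253 -2.5843687 bar ang 109.45586 sd mm [24.460295  3.996997]
M 199 ctr mm -1.809524 -1.12152 bar ang 26.652323 sd mm [21.67439    5.2018137]
R 204 ctr mm -0.68454385 1.4228473 bar ang 40.45248 sd mm [21.666601   4.8160925]
```

View pics/e.png

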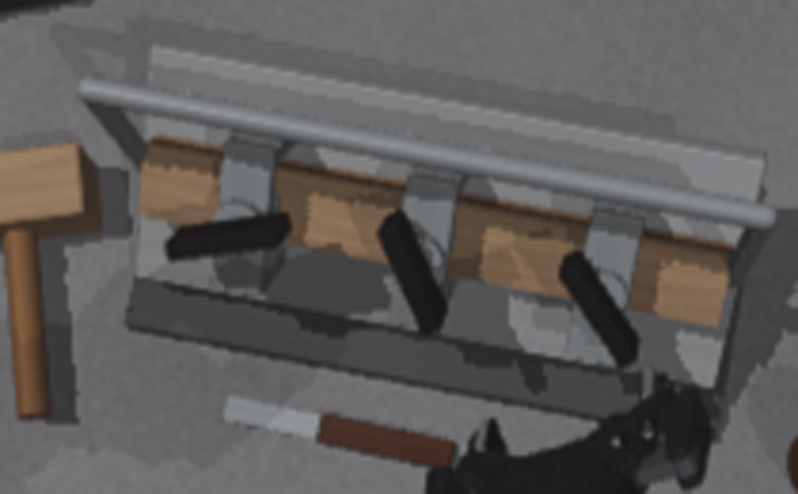

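R bar is now at 40.5° in the slope frame (tool angle −49.5°), M at 26.7°, and all three bars are in clear view. I'll regrip R aligned with its bar and push gently to confirm the stop.

```bash
python3 -c "
from h import *
go('R',-49.5,.1);go('R',-49.5,.005)"
```

```text
shift cm [-0.86  0.26  5.87] rot deg [ -0.9  -1.8 -10.3] q [-0.37  0.04  2.15  0.35  0.36  0.59]
shift cm [-1.14  0.44 15.36] rot deg [ -0.9  -1.8 -10.3] q [-0.37  0.04  2.15  0.35  0.36  0.59]
```

Emit:
carry_out([
  [[-0.9,0.3,2,-0.9,-1.8,-7,8.5],[-0.9,0.3,4,-0.9,-1.8,-10.3,8.5],[-0.9,0.3,6,-0.9,-1.8,-10.3,8.5],[-0.9,0.3,8,-0.9,-1.8,-10.3,8.5],[-1,0.4,10,-0.9,-1.8,-10.3,8.5],[-1,0.4,11,-0.9,-1.8,-10.3,8.5],[-1.1,0.4,12,-0.9,-1.8,-10.3,8.5],[-1.1,0.4,13,-0.9,-1.8,-10.3,8.5],[-1.1,0.4,14,-0.9,-1.8,-10.3,8.5],[-1.1,0.4,14.7,-0.9,-1.8,-10.3,8.5],[-1.1,0.4,15.3,-0.9,-1.8,-10.3,8.5],[-1.1,0.4,15.3,-0.9,-1.8,-10.3,8.5]],
])

```text
t: 14.95
tcp_pos: [0.5391, -0.0457, 0.1861]
tool_rot: [0.927, 0.23, 0.266, 0.132]
force: [0.1, 0.8, 0.7]
finger_gap: 0.992
gripper_force: 0.0
```

```bash
python3 -c "
from h import *
st('R');go('R',-49.5,.005)"
```

```text
t 14.95 ang -49.6 tilt 0.0 off mm [-2.4  0.1  4.3] Ftool [ 0.8 -0.3 -0.6] Mtool [ 0.18 -0.2  -0.04] gap 84.7 gf 0.0 q [-0.32  0.44  2.12  1.96  0.06 -1.18]
shift cm [ 0.18  0.16 -0.08] rot deg [-0.3  0.4 -0.1] q [-0.32  0.44  2.12  1.96  0.06 -1.18]
```

Emit:
carry_out([
  [[0,0,0,0,0,0,1],[0,0,0,0,0,0,1],[0,0,0,0,0,0,1],[0,0,0,0,0,0,1],[0,0,0,0,0,0,1],[0,0,0,0,0,0,1],[0,0,0,0,0,0,1],[0,0,0,0,0,3,1],[0,0,0,0,0,3,1],[0,0,0,0,0,3,1]],
], force=60)

```text
t: 15.78
tcp_pos: [0.5392, -0.0454, 0.1887]
tool_rot: [0.931, 0.21, 0.27, 0.127]
force: [-2.9, -2.3, 5.2]
finger_gap: 0.15
gripper_force: 81.3
```

```bash
python3 -c "
from h import *
st('R')"
```

```text
t 15.78 ang -52.1 tilt 0.0 off mm [-0.9  0.4  6.4] Ftool [-0.9  2.9 -5.6] Mtool [-0.39 -0.37 -1.81] gap 12.8 gf 81.3 q [-0.32  0.44  2.12  1.94  0.06 -1.12]
```

That's the stop: 1.8 N m after 3°. Releasing and moving off to the left knob.

Emit:
carry_out([
  [[0,0,0,0,0,-2,1],[0,0,0,0,0,-2,8.5],[0,0,0,0,0,-2,8.5],[0,0,0,0,0,-2,8.5],[0,0,0,0,0,-2,8.5],[0,0,0,0,0,-2,8.5],[0,0,0,0,0,-2,8.5],[0,0,-4,0,0,-2,8.5],[0,0,-8,0,0,-2,8.5],[0,0,-12,0,0,-2,8.5],[0,0,-14,0,0,-2,8.5],[0,0,-14,0,0,-2,8.5]],
])

```text
t: 16.78
tcp_pos: [0.523, -0.0318, 0.224]
tool_rot: [0.926, 0.227, 0.279, 0.12]
force: [0.7, 0.4, -0.2]
finger_gap: 0.996
gripper_force: 0.0
```

```bash
python3 -c "
from h import *
st('R');go('L',23,.13)"
```

```text
t 16.78 ang -50.5 tilt 1.6 off mm [ 4.  10.1 46. ] Ftool [ 0.6 -0.2  0.5] Mtool [ 0.15 -0.29  0.  ] gap 85.0 gf 0.0 q [-0.32  0.34  2.14  1.02  0.11 -0.22]
shift cm [ 14.49 -18.16  -7.71] rot deg [ -0.1  -1.8 -73.5] q [-0.32  0.34  2.14  1.02  0.11 -0.22]
```

Emit:
carry_out([
  [[0,0,-4,0,0,0,8.5],[0,0,-8,0,0,0,8.5],[0,0,-9,0,0,0,8.5],[0,0,-9,0,0,0,8.5],[2,-2.5,-9,0,-1,-7,8.5],[4,-5,-9,0,-1,-14,8.5],[6,-7.5,-9,0,-1.8,-21,8.5],[8,-10,-9,0,-1.8,-28,8.5],[10,-12.5,-9,0,-1.8,-35,8.5],[12,-15,-9,0,-1.8,-42,8.5],[14.5,-18.2,-8,0,-1.8,-49,8.5],[14.5,-18.2,-8,0,-1.8,-56,8.5]],
])

```text
t: 17.78
tcp_pos: [0.5231, 0.2111, 0.2924]
tool_rot: [0.745, 0.597, 0.191, 0.23]
force: [0.7, -0.7, -0.1]
finger_gap: 0.994
gripper_force: 0.0
```

```bash
python3 -c "
from h import *
st('L');go('L',23,.13)"
```

```text
t 17.78 ang -0.2 tilt 0.1 off mm [  0.3   7.3 132.2] Ftool [-0.6  0.6  0.5] Mtool [ 0.2  -0.05 -0.01] gap 84.9 gf 0.0 q [ 0.33  0.29  1.88 -0.63  0.51  1.03]
shift cm [-0.73 -0.02  0.21] rot deg [ -0.1  -0.6 -23.2] q [ 0.33  0.29  1.88 -0.63  0.51  1.03]
```

Emit:
carry_out([
  [[-0.4,0,0.2,0,0,-7,8.5],[-0.7,0,0.2,0,0,-14,8.5],[-0.7,0,0.2,0,0,-21,8.5],[-0.7,0,0.2,0,0,-23,8.5],[-0.7,0,0.2,0,0,-23,8.5],[-0.7,0,0.2,0,0,-23,8.5]],
])

```text
t: 18.28
tcp_pos: [0.5203, 0.1972, 0.2906]
tool_rot: [0.616, 0.73, 0.139, 0.263]
force: [-0.7, -0.6, 0.1]
finger_gap: 0.993
gripper_force: 0.0
```

```bash
python3 -c "
from h import *
st('L');go('L',23,.003)
im=cams.snapshot('top')[:,:,::-1]
g=im.max(2)
for th in(28,34,40):
    m=np.zeros_like(g);m[150:185,228:272]=(g[150:185,228:272]<th)*255
    c=max(cv2.findContours(m,0,1)[0],key=cv2.contourArea);print(th,cv2.minAreaRect(c),cv2.contourArea(c))
"
```

```text
t 18.28 ang 22.1 tilt 0.0 off mm [ -0.6  -6.9 130.5] Ftool [-0.6 -0.6 -0.4] Mtool [ 0.27  0.09 -0.01] gap 84.8 gf 0.0 q [ 0.3   0.28  1.9  -0.63  0.5   0.62]
shift cm [ 0.56  0.4  12.75] rot deg [-0.4 -0.3 -0.9] q [ 0.3   0.28  1.9  -0.63  0.5   0.62]
28 ((263.0, 164.5), (5.0, 2.0), 90.0) 2.0
34 ((249.49595642089844, 166.97434997558594), (7.590178966522217, 31.86835479736328), 81.02737426757812) 185.5
40 ((249.63514709472656, 167.31082153320312), (8.713146209716797, 32.057804107666016), 80.53767395019531) 204.5
```

Emit:
carry_out([
  [[0.6,0.4,3,0,0,0,8.5],[0.6,0.4,6,0,0,0,8.5],[0.6,0.4,9,0,0,0,8.5],[0.6,0.4,11,0,0,0,8.5],[0.6,0.4,12.7,0,0,0,8.5],[0.6,0.4,12.7,0,0,0,8.5],[0.6,0.4,12.7,0,0,0,8.5]],
])

```text
t: 18.92
tcp_pos: [0.5935, 0.1881, 0.1862]
tool_rot: [0.616, 0.73, 0.138, 0.262]
force: [1.0, -1.0, -0.5]
finger_gap: 0.996
gripper_force: 0.0
```

```bash
python3 -c "
from h import *
st('L')"
```

```text
t 18.92 ang 22.2 tilt 0.0 off mm [-0.3  0.1  2.9] Ftool [-1.   0.3  1.1] Mtool [ 0.25  0.06 -0.06] gap 85.0 gf 0.0 q [ 0.24  0.53  1.86 -0.94  0.32  0.91]
```

Emit:
carry_out([
  [[0,0,0,0,0,0,1],[0,0,0,0,0,0,1],[0,0,0,0,0,0,1],[0,0,0,0,0,0,1],[0,0,0,0,0,0,1],[0,0,0,0,0,0,1],[0,0,0,0,0,0,1],[0,0,0,0,0,7,1],[0,0,0,0,0,14,1],[0,0,0,0,0,21,1],[0,0,0,0,0,28,1],[0,0,0,0,0,30,1]],
], force=60)

```text
t: 19.92
tcp_pos: [0.5935, 0.1887, 0.1878]
tool_rot: [0.784, 0.544, 0.203, 0.218]
force: [-3.8, -0.2, 4.5]
finger_gap: 0.151
gripper_force: 59.6
```

```bash
python3 -c "
from h import *
st('L')"
```

```text
t 19.92 ang -8.0 tilt 0.0 off mm [0.5 0.6 4.3] Ftool [-1.1 -0.3 -5.8] Mtool [ 0.01  0.03 -0.11] gap 12.9 gf 59.6 q [ 0.24  0.53  1.87 -0.94  0.31  1.44]
```

Emit:
carry_out([
  [[0,0,0,0,0,7,1],[0,0,0,0,0,14,1],[0,0,0,0,0,20,1],[0,0,0,0,0,25,1],[0,0,0,0,0,25,1]],
])

```text
t: 20.33
tcp_pos: [0.5936, 0.1886, 0.1878]
tool_rot: [0.883, 0.363, 0.245, 0.169]
force: [-4.5, 0.6, 5.7]
finger_gap: 0.156
gripper_force: 60.1
```

```bash
python3 -c "
from h import *
st('L')"
```

```text
t 20.33 ang -32.9 tilt 0.0 off mm [0.6 0.6 4.3] Ftool [-0.6 -0.2 -7.3] Mtool [-0.18  0.05  0.08] gap 13.3 gf 60.1 q [ 0.24  0.53  1.87 -0.94  0.32  1.87]
```

Emit:
carry_out([
  [[0,0,0,0,0,7,1],[0,0,0,0,0,13,1],[0,0,0,0,0,17,1],[0,0,0,0,0,20,1],[0,0,0,0,0,20,1]],
])

```text
t: 20.75
tcp_pos: [0.5943, 0.1898, 0.1887]
tool_rot: [0.929, 0.218, 0.271, 0.128]
force: [-4.9, 0.4, 7.8]
finger_gap: 0.155
gripper_force: 200.9
```

```bash
python3 -c "
from h import *
st('L')"
```

```text
t 20.75 ang -51.1 tilt 0.0 off mm [1.5 1.8 4.7] Ftool [-0.   0.8 -9.2] Mtool [ 0.11  0.33 -4.2 ] gap 13.2 gf 200.9 q [ 0.24  0.53  1.86 -0.95  0.31  2.21]
```

The left knob is at its stop (4.2 N m). Easing off and releasing.

Emit:
carry_out([
  [[0,0,0,0,0,-4,1],[0,0,0,0,0,-8,1],[0,0,0,0,0,-8,1]],
])

```text
t: 21.0
tcp_pos: [0.5936, 0.1887, 0.1879]
tool_rot: [0.913, 0.279, 0.26, 0.147]
force: [-4.3, 0.5, 7.4]
finger_gap: 0.153
gripper_force: 116.9
```

```bash
python3 -c "
from h import *
st('L')"
```

```text
t 21.0 ang -43.5 tilt 0.0 off mm [0.6 0.7 4.4] Ftool [ 0.1  0.8 -8.5] Mtool [-0.14 -0.34 -3.13] gap 13.1 gf 116.9 q [ 0.24  0.53  1.87 -0.95  0.32  2.07]
```

Emit:
carry_out([
  [[0,0,0,0,0,0,1],[0,0,0,0,0,0,1]],
])

```text
t: 21.17
tcp_pos: [0.5935, 0.1887, 0.1879]
tool_rot: [0.913, 0.279, 0.26, 0.146]
force: [-4.9, 1.1, 7.1]
finger_gap: 0.15
gripper_force: 117.6
```

```bash
python3 -c "
from h import *
st('L')"
```

```text
t 21.17 ang -43.6 tilt 0.0 off mm [0.6 0.6 4.4] Ftool [-0.  -0.1 -8.7] Mtool [-0.17 -0.34 -3.13] gap 12.8 gf 117.6 q [ 0.24  0.53  1.87 -0.95  0.32  2.07]
```

Emit:
carry_out([
  [[0,0,0,0,0,-4,1],[0,0,0,0,0,-4,1],[0,0,0,0,0,-4,8.5],[0,0,0,0,0,-4,8.5],[0,0,0,0,0,-4,8.5],[0,0,0,0,0,-4,8.5],[0,0,0,0,0,-4,8.5],[0,0,-4,0,0,-4,8.5],[0,0,-8,0,0,-4,8.5],[0,0,-12,0,0,-4,8.5],[0,0,-13,0,0,-4,8.5],[0,0,-13,0,0,-4,8.5]],
])

```text
t: 22.17
tcp_pos: [0.5214, 0.2051, 0.2972]
tool_rot: [0.905, 0.301, 0.259, 0.151]
force: [0.7, -0.4, -0.6]
finger_gap: 0.991
gripper_force: 0.0
```

```bash
cat > ang.py <<'E'
from h import *
st('L')
im=cams.snapshot('top')[:,:,::-1];g=im.max(2)
for n,b in(('L',(225,140,275,195)),('M',(283,150,315,200)),('R',(330,165,360,205))):
    x0,y0,x1,y1=b;m=np.zeros_like(g);m[y0:y1,x0:x1]=(g[y0:y1,x0:x1]<(34 if n=='L' else 30))*255
    c=max(cv2.findContours(m,0,1)[0],key=cv2.contourArea)
    m2=np.zeros_like(m);cv2.drawContours(m2,[c],-1,255,-1);P=[]
    for v,u in np.argwhere(m2):
        o,d=ray('top',u,v);p=o+d*(nrm@(G[n]-o))/(nrm@d);P.append([(p-G[n])@xs,(p-G[n])@ys])
    mu,vec,e=cv2.PCACompute2(np.float32(P),None)
    print(n,len(P),'ctr mm',mu.ravel()*1e3,'tool ang',np.degrees(np.arctan2(vec[0,1],vec[0,0]))%180-90,'sd mm',np.sqrt(e.ravel())*1e3)
cv2.imwrite('pics/f.png',cv2.resize(im[95:245,170:440],None,fx=2.9,fy=2.9,interpolation=2))
E
python3 ang.py
```

```text
t 22.17 ang -40.9 tilt 0.0 off mm [  2.7   1.  136.4] Ftool [-0.   0.4  0.9] Mtool [ 0.16 -0.14 -0.04] gap 84.6 gf 0.0 q [ 0.32  0.28  1.89 -0.62  0.52  1.73]
L 268 ctr mm [ 0.4755564  -0.08530046] tool ang -35.609108 sd mm [20.81514    6.8388925]
M 109 ctr mm [ 4.046282  -2.2034132] tool ang -59.39119 sd mm [21.735231  2.907027]
R 76 ctr mm [5.1846366  0.49828553] tool ang -47.66237 sd mm [21.528522   2.2643015]
```

View pics/f.png

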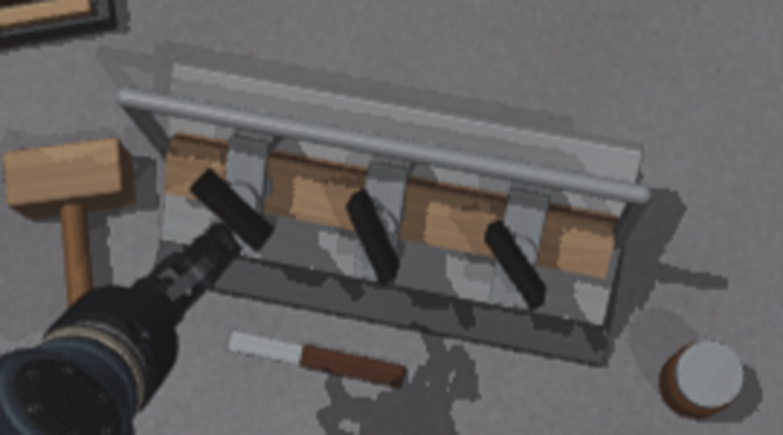

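The picture shows the left bar at (232,210), middle (373,237) and right (515,264), all wound to their stops. The mallet, knife (318,360) and jar (705,378) haven't moved, and the gripper is clear. Handing in.

```bash
python3 -c "
from station import sign_off
print(sign_off())"
```

```text
the job is handed in; nothing more can be done
None
```

I turned the middle knob home first, then the right and left, each until I felt its end stop, and handed the job in at about 22 s with the jar, mallet and knife unmoved; I overdrove the right stop (about 16 N m, wrist force 62 N when read, peak not logged), and no verdict came back.

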